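# Reset the bench power box behind its push-latch cover

### The arm

A 7-joint arm with a two-finger parallel gripper is mounted at the origin on the work surface. World frame = base frame: x ahead of the robot, y to its left, z up, the work surface at z = 0. Lengths are in m, angles in rad, forces in N, time in s.
With the tool pointing down it reaches from about 0.4 to 0.85 m from the base axis. Payload 4.4 kg.
Tool frame: the origin (TCP) lies midway between the tips of the shut fingers; the grasp point (between the pads) lies 19 mm behind it; z points along the fingers, y is the direction in which the jaws open and shut (so a half turn about z gives the same grasp; the last joint's range is limited). The gripper opens to 94 mm and grips with 3 to 60 N. Pads are 16 mm wide; open, the fingers measure 119 mm over their backs; the gripper's body (75 mm by 177 mm) begins 78 mm behind the grasp point.
Start: joints at [-1.325, 0.628, 0.038, 1.517, -0.027, 0.996, -0.02], TCP at [0.199, 0.619, 0.205] pointing down, gripper open.
Joint ranges: [-3.06, 3.06], [-0.37, 2.12], [-1.25, 1.32], [0.18, 2.47], [-1.1, 4.24], [0.23, 1.98], [-2.94, 2.94]. Speed limits (rad/s): [2.57, 2.57, 3.14, 3.14, 3.14, 3.14, 3.14].

### API

Orientations are given as a unit quaternion [w, x, y, z].
In Python, from station import monitor, eyes, bot gives the robot as it stands.
- The arm moves only by the tool apply_moves, never from a script. Its argument "series" is a list of rows, each a list of 2 entries, a list of its own where there are three numbers: the shift along the world's x, y, z in m, then the turn about the world's z in rad. A call has 1 to 5 rows; each row shifts and turns the pose as measured when the row begins; what a row does not reach is not made up. A row lasts 1/10 s, in which the tool goes at most 50 mm and 8.59 degrees, less where a joint would pass 70% of its speed; a pose out of reach is approached as far as the arm can. A call with a gripper value outside its range is refused whole. "claw" is the finger opening in m, from 0 to 0.094, set as the call begins (left out, the last holds). The fingers move at their own pace and stop on an object; the grip force is fixed at half the most. Time passes only in rows, so rows that do not move let the fingers close. It gives the time, the measured TCP pose, the force and the opening at its end, in the units of the state.
- monitor.read_state(): the state, without advancing time (a new reading comes with each control period).
- eyes.read_camera(name): name is "side" or "top"; returns a dict with "image" (384x512x3 uint8, red, green, blue), "fx", "fy", "cx", "cy" (pixels), "R" (3x3) and "t" (3): a world point X has camera coordinates R X + t. Camera axes: x right, y down, z forward; pixel columns grow to the right and rows downward; lengths in m; the calibration is good to about 2 mm. A picture is of the moment at which its call begins. There is no depth.
- bot.job_done(): hands the job in, once; it reports no verdict.
The state is a dict: "time_s": time; "q": joint angles; "qvel": joint speeds; "joint_torque": joint torques, N m; "position": TCP position; "tcp_rot": TCP orientation; "contact_force": force on the tool from outside, world axes, zero at the start; "moment": the same for the moment, N m; "width": finger opening in m.
Only numpy, scipy, OpenCV 4.12 (cv2) and the standard library are available. Lean on these libraries where they do the work, as an engineer would, in place of code of your own. Each camera call takes 0.05 s, during which the arm holds its last target.

### The job

The model maker's bench power box has tripped: press on its push-latch cover so that it pops fully open, push the popped-out round reset button in the recess all the way down, then press the cover shut again so that it latches and stays shut. Leave the square button beside it unpressed, pick nothing up and do not shift the things standing around and on the box.

Things in the scene. Friction and masses are not known exactly. Their poses are not given: they have to be found in the camera images.
- power_box: grey box fixed to the bench, 120 mm (its x) by 210 mm (its y), flat deck 68 mm high; origin: centre of its underside; x points away from the robot at yaw 0, z up. Towards its -y end the deck has a recess (box x -50 to +24, y -90 to +10 mm, floor at 45 mm) that holds two buttons under the cover. The +y part of the deck is plain and carries a jar.
- cover (a joint): angle (rad) of the push-latch cover: 0 shut and latched, 1.25 sprung fully open, negative pressed in, hard stop at -0.065. Plate 70 mm long (box x), 94 wide, 7 thick, hinged at its box +x edge; the free edge (box -x) rises. Press to the stop for 0.3 s and let go: latched, it pops open by spring; open, it returns to 0 and stays latched. Every full press toggles it.
- cover_press (a point): press spot (three fine ridges) on the cover's outer face at mid width, 56 mm from the hinge, 14 mm from the free edge; moves with the cover, 75 mm above the bench when shut. x from free edge to hinge, z out of the outer face. The opening spring needs 5 to 6 N here when shut; 4 to 7 N down on the free edge when fully open.
- cover_hinge (a point): fixed point on the cover's hinge axis at mid width, 71.5 mm above the bench, 3.5 mm below the outer face of the shut cover; axes as the box's; the cover turns about its y. The fully open cover stands 18 degrees short of upright: to close it push its outer (box +x) face over towards box -x, then down
- reset_button (a joint): travel (m) of the round reset button: 0 = popped out, 0.008 = fully in; it needs about 3 N, has no spring and stays where it is pushed
- reset_top (a point): centre of the top of the round black reset button, 20 mm dia in a steel collar; top 64 mm above the bench popped out, 56 mm fully in (2 mm over the collar). Box x -24 mm, in either of two places 44 mm apart along box y (-18 or -62 mm). The fully open cover's free edge stands 24 mm to its box +x side, 138 mm above the bench.
- test_button (a joint): travel (m) of the square test button, 0 = untouched, 0.004 = pressed; not to be pressed
- test_top (a point): centre of the top of the square black test button, 17 mm wide, 58 mm above the bench, in the other of the two places in the recess
- jar_deck: small round jar, 34 mm dia, 44 mm tall, standing on the flat deck of the power box beside the cover; bystander; origin at the centre of its underside
- jar_b: round jar, 44 mm dia, 55 mm tall, on the bench; bystander; origin at the centre of its underside
- strip_a: wooden strip 110 x 30 x 20 mm lying on the bench on the robot's side of the box; bystander; origin at the centre of its underside
- brush: brush about 150 mm long lying on the bench; bystander; origin under its middle, bristles to its +x
- cottage: little model house about 45 mm square, 55 mm tall; bystander; origin at the centre of its underside
- pot: open white cup 60 mm dia, 60 mm tall; bystander; origin at the centre of its underside
- sand_block: sanding block 70 x 45 x 23 mm; bystander; origin at the centre of its underside

How it is judged:
By the outcome, as a careful person would: the job done as asked, in the order asked, and still so for the second after the job is handed in, with the robot touching nothing.
It also fails if it takes over 54 s, if anything falls off the work surface, if the arm or the gripper's body presses on something with over 40 N, if the wrist force passes 120 N, or if a joint passes its speed limit or range.

## Working session

There is one attempt and no reset: what is moved stays moved. The work goes in short steps, Python scripts to look and compute and a tool call to move; the robot and the scene stay as the last step left them, time stands still between calls to the robot, and variables do not carry over. Pictures are saved under pics/ and viewed, and the job is handed in when it is done.

Besides the shell and the picture viewer there is one more tool, called after "Request:" as name(argument=value, ...) on one line, values as JSON. apply_moves: Moves the arm, as the interface text tells. Its arguments: {"type":"object","properties":{"series":{"type":"array","items":{"type":"array"}},"claw":{"type":"number"}},"required":["series"]}

```bash
mkdir -p pics; ls; python3 - <<'E'
from station import monitor, eyes, bot
import cv2,pickle
s=monitor.read_state()
print({k:s[k] for k in("time_s","position","tcp_rot","contact_force","width")})
d={}
for n in("side","top"):
    c=eyes.read_camera(n);d[n]=c
    cv2.imwrite(f"pics/{n}0.png",c["image"][:,:,::-1])
    print(n,c["fx"],c["fy"],c["cx"],c["cy"],c["R"],c["t"])
pickle.dump(d,open("cam0.pkl","wb"))
E
```

```text
pics
{'time_s': 0.0, 'position': array([0.19919482, 0.61804558, 0.20459121]), 'tcp_rot': array([-1.23675488e-04,  1.55288028e-01,  9.87868815e-01, -9.03643058e-04]), 'contact_force': array([-0.30708225, -0.5330499 ,  0.93825491]), 'width': 0.09405179148854532}
side 364.1628129302821 364.1628129302821 255.07718538733076 193.7445662732597 [[-0.90948371 -0.41571476 -0.00454013]
 [-0.20457943  0.457024   -0.86560749]
 [ 0.36192075 -0.78632709 -0.50070258]] [0.52359605 0.18102417 0.70099754]
top 369.1046711763627 369.1046711763627 253.67839885218038 188.33190280271359 [[ 0.00192369 -0.99968941  0.02484711]
 [-0.98386984 -0.00633663 -0.17877356]
 [ 0.17887548 -0.02410242 -0.98357645]] [-0.01335225  0.60648084  0.93592986]
```

View pics/side0.png

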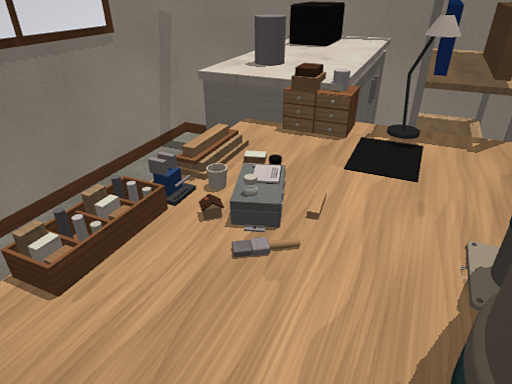

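View pics/top0.png

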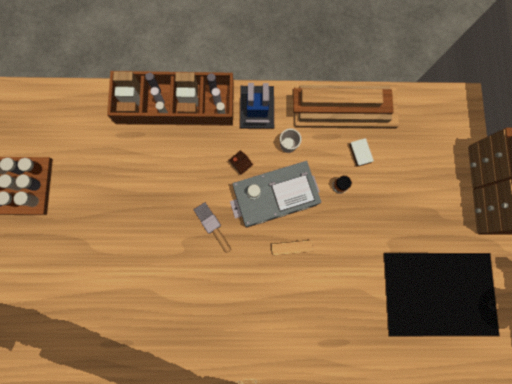

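```bash
python3 - <<'E'
import pickle,cv2
d=pickle.load(open("cam0.pkl","rb"))
t=d["top"]["image"][145:260,190:350,::-1]; cv2.imwrite("pics/top0z.png",cv2.resize(t,None,fx=5,fy=5,interpolation=cv2.INTER_CUBIC))
t=d["side"]["image"][140:260,190:340,::-1]; cv2.imwrite("pics/side0z.png",cv2.resize(t,None,fx=5,fy=5,interpolation=cv2.INTER_CUBIC))
E
```

```text
(no output)
```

View pics/top0z.png

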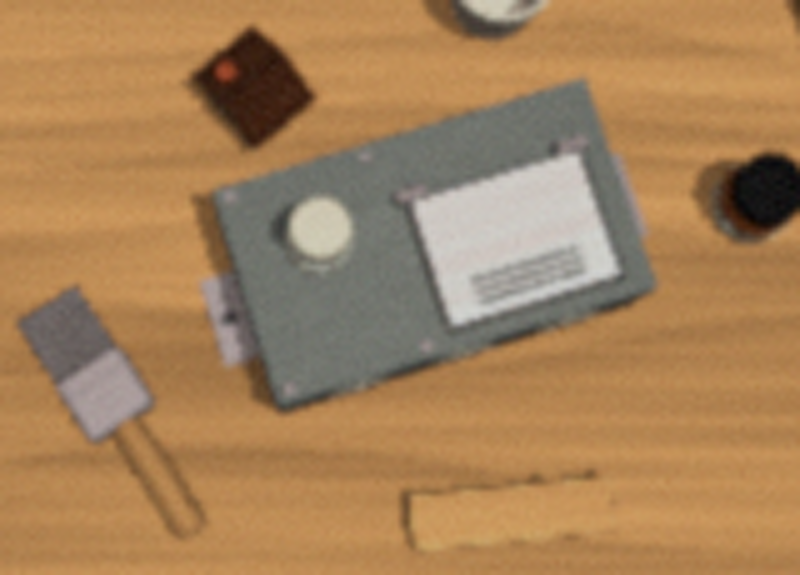

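View pics/side0z.png

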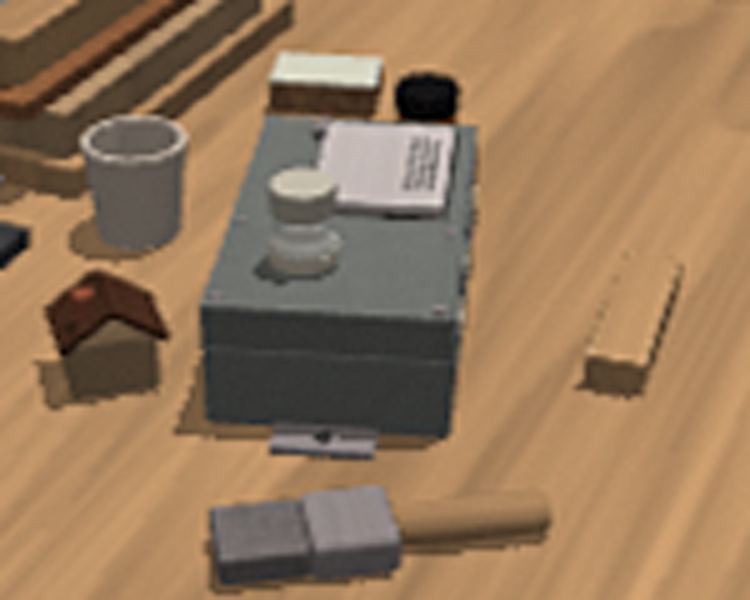

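```bash
cat > h.py <<'E'
import numpy as np,cv2
def K(c): return np.array([[c["fx"],0,c["cx"]],[0,c["fy"],c["cy"]],[0,0,1]])
def plane(c,uv,z):
    R=np.array(c["R"]);t=np.array(c["t"]);C=-R.T@t
    out=[]
    for p in np.atleast_2d(uv):
        d=R.T@np.linalg.solve(K(c),[*p,1]); out.append(C+d*(z-C[2])/d[2])
    return np.array(out)
def proj(c,X):
    p=(K(c)@(np.array(c["R"])@np.atleast_2d(X).T+np.array(c["t"])[:,None])).T
    return p[:,:2]/p[:,2:]
def tri(a,ua,b,ub):
    P=[K(c)@np.c_[c["R"],c["t"]] for c in(a,b)]
    X=cv2.triangulatePoints(P[0],P[1],np.array(ua,float).T,np.array(ub,float).T); return (X[:3]/X[3]).T
E
python3 - <<'E'
import pickle; from h import *
np.set_printoptions(precision=4,suppress=True)
d=pickle.load(open("cam0.pkl","rb"));T,S=d["top"],d["side"]
z2=lambda p,o:(np.array(p)+.5)/5-.5+np.array(o)
# cover corners order: +y hinge, -y hinge, -y free, +y free
ct=z2([(413,200),(578,152),(620,275),(453,327)],(190,145)); cs=z2([(333,123),(455,126),(445,206),(335,205)],(190,140))
dt=z2([(215,190),(585,80),(655,290),(285,408)],(190,145)); 
# side correspondances: side view: near end = +y; left=+x
cs=z2([(325,203),(330,126),(455,126),(443,212)],(190,140))
ds=z2([(205,305),(268,117),(477,127),(455,318)],(190,140))
for a,b in((ct,cs),(dt,ds)): print(tri(T,a,S,b))
P=plane(T,ct,.075);print(P,P.mean(0)); print([np.linalg.norm(P[i]-P[i-1]) for i in range(4)])
Q=plane(T,dt,.068);print(Q,Q.mean(0)); print([np.linalg.norm(Q[i]-Q[i-1]) for i in range(4)])
for M in(P,Q):
  v=M[0]-M[1]+M[3]-M[2]; print("yaw",np.arctan2(-v[0],v[1]))
E
```

```text
[[ 0.6092 -0.0607  0.074 ]
 [ 0.6406 -0.1473  0.0728]
 [ 0.574  -0.1672  0.0771]
 [ 0.5467 -0.0797  0.0723]]
[[ 0.6186  0.0452  0.0683]
 [ 0.6816 -0.1528  0.0681]
 [ 0.5677 -0.1869  0.069 ]
 [ 0.5052  0.0081  0.0685]]
[[ 0.6132 -0.0592  0.075 ]
 [ 0.6397 -0.1471  0.075 ]
 [ 0.5738 -0.1677  0.075 ]
 [ 0.5459 -0.0796  0.075 ]] [ 0.5932 -0.1134  0.075 ]
[np.float64(0.07028022014273248), np.float64(0.09186996829148497), np.float64(0.06905770619855273), np.float64(0.09246139510142964)]
[[ 0.6192  0.0454  0.068 ]
 [ 0.681  -0.153   0.068 ]
 [ 0.567  -0.1874  0.068 ]
 [ 0.504   0.0077  0.068 ]] [ 0.5928 -0.0718  0.068 ]
[np.float64(0.12122966863563725), np.float64(0.20782537376599494), np.float64(0.11911062328243585), np.float64(0.20500731926278348)]
yaw 0.2997965926415476
yaw 0.30693599578222486
```

Request:
apply_moves(claw=0, series=[[[0.02,-0.04,0.005],0.04],[[0.02,-0.04,0.005],0.04],[[0.02,-0.04,0],0.04],[[0.02,-0.04,0],0.04],[[0.02,-0.04,0],0.04]])

```text
time_s: 0.6
position: [0.295, 0.4164, 0.2115]
tcp_rot: [-0.002, 0.046, 0.999, -0.001]
contact_force: [1.0, 0.3, -0.9]
width: 0.0573
```

Request:
apply_moves(series=[[[0.022,-0.043,0],0.04],[[0.022,-0.043,0],0.04],[[0.022,-0.043,0],0.04],[[0.022,-0.043,0],0.04],[[0.022,-0.043,0],0.04]])

```text
time_s: 1.1
position: [0.4065, 0.1928, 0.2109]
tcp_rot: [-0.002, -0.06, 0.998, -0.002]
contact_force: [-0.1, 0.7, -0.9]
width: 0.0178
```

Request:
apply_moves(series=[[[0.022,-0.043,0],0.04],[[0.022,-0.043,0],0.04],[[0.022,-0.043,0],0.04],[[0.022,-0.043,0],0.04],[[0.022,-0.043,0],0.04]])

```text
time_s: 1.6
position: [0.518, -0.0309, 0.2106]
tcp_rot: [-0.002, -0.164, 0.986, -0.002]
contact_force: [1.7, -0.1, 0.0]
width: 0.0003
```

Request:
apply_moves(series=[[[0.022,-0.035,-0.02],-0.02],[[0.02,-0.035,-0.04],0],[[0.012,-0.019,-0.03],0],[[0,0,-0.01],0],[[0,0,0],0]])

```text
time_s: 2.1
position: [0.5718, -0.1274, 0.1125]
tcp_rot: [-0.001, -0.148, 0.989, -0.004]
contact_force: [-0.6, 0.9, -0.1]
width: 0.0002
```

```bash
cat > look.py <<'E'
import sys,cv2,pickle
from station import monitor, eyes
n=sys.argv[1];d={}
for k in("side","top"):
    c=eyes.read_camera(k);d[k]=c
pickle.dump(d,open(f"cam{n}.pkl","wb"))
a=d["top"]["image"][135:260,190:350,::-1];b=d["side"]["image"][100:260,190:330,::-1]
f=lambda i,h:cv2.resize(i,(int(i.shape[1]*h/i.shape[0]),h),interpolation=cv2.INTER_CUBIC)
cv2.imwrite(f"pics/z{n}.png",cv2.hconcat([f(a,330),f(b,330)]))
s=monitor.read_state();print(s["time_s"],s["position"].round(4),s["tcp_rot"].round(3),s["contact_force"].round(2),s["q"].round(2))
E
python3 look.py 1
```

```text
2.2 [ 0.5729 -0.1269  0.1144] [ 0.    -0.149  0.989 -0.004] [0.49 0.16 0.66] [ 0.18  0.65 -0.02  1.79  0.03  0.7   2.01]
```

View pics/z1.png

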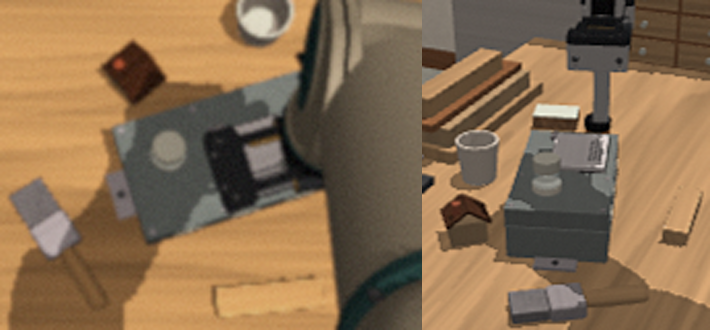

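Request:
apply_moves(series=[[[0,0.007,-0.012],0],[[0,0,-0.012],0],[[0,0,-0.006],0],[[0,0,0],0]])

```text
time_s: 2.6
position: [0.5744, -0.1142, 0.0859]
tcp_rot: [0.003, -0.152, 0.988, -0.004]
contact_force: [-0.1, 1.2, 0.7]
width: 0.0002
```

Request:
apply_moves(series=[[[-0.001,-0.004,-0.004],0],[[0,0,-0.004],0],[[0,0,-0.003],0]])

```text
time_s: 2.9
position: [0.574, -0.1184, 0.075]
tcp_rot: [0.004, -0.152, 0.988, -0.004]
contact_force: [-1.0, 2.2, 6.6]
width: 0.0004
```

Contact at z=0.075, as expected. Press to the stop.

Request:
apply_moves(series=[[[0,0,-0.004],0],[[0,0,-0.004],0],[[0,0,-0.004],0],[[0,0,-0.004],0],[[0,0,-0.004],0]])

```text
time_s: 3.4
position: [0.5741, -0.1184, 0.0711]
tcp_rot: [0.006, -0.151, 0.989, -0.004]
contact_force: [-10.0, 2.0, 31.4]
width: 0.0003
```

Request:
apply_moves(series=[[[0,0,-0.003],0],[[0,0,-0.003],0],[[0,0,-0.003],0],[[0,0,-0.003],0]])

```text
time_s: 3.8
position: [0.574, -0.1183, 0.0713]
tcp_rot: [0.008, -0.15, 0.989, -0.005]
contact_force: [-7.2, 1.9, 25.4]
width: 0.0002
```

Request:
apply_moves(series=[[[-0.005,0,0.03],0],[[-0.01,-0.003,0.045],0],[[-0.01,-0.003,0.045],0],[[-0.01,-0.003,0.03],0],[[0,0,0],0]])

```text
time_s: 4.3
position: [0.5373, -0.1282, 0.2268]
tcp_rot: [0.008, -0.15, 0.989, -0.005]
contact_force: [0.4, 0.2, 0.4]
width: 0.0004
```

```bash
python3 look.py 2
```

```text
4.4 [ 0.5363 -0.1271  0.2232] [ 0.006 -0.15   0.989 -0.004] [ 0.37  0.34 -0.91] [ 0.2   0.46 -0.02  1.79  0.02  0.88  2.04]
```

View pics/z2.png

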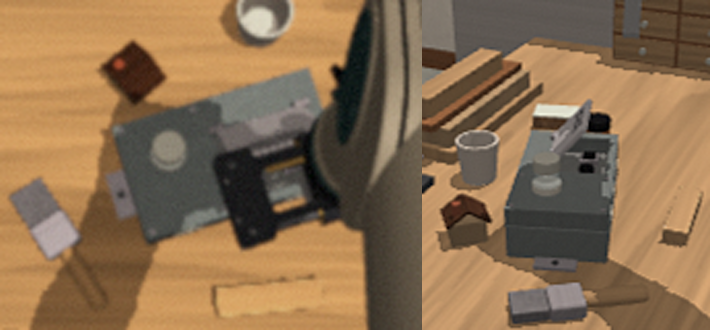

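Request:
apply_moves(series=[[[-0.02,0.04,0],0],[[-0.02,0.045,0],0],[[-0.02,0.045,0],0],[[-0.01,0.045,0],0],[[0,0.045,0],0]])

```text
time_s: 4.9
position: [0.4602, 0.0915, 0.2148]
tcp_rot: [-0.001, -0.143, 0.99, -0.005]
contact_force: [0.8, -0.6, 0.9]
width: 0.0008
```

```bash
python3 look.py 3; python3 - <<'E'
import pickle,cv2
d=pickle.load(open("cam3.pkl","rb"))
f=lambda i:cv2.resize(i,(400,400),interpolation=cv2.INTER_CUBIC)
a=d["top"]["image"][160:220,250:330,::-1];b=d["side"]["image"][140:200,230:290,::-1]
cv2.imwrite("pics/zz3.png",cv2.hconcat([cv2.resize(a,(400,300),interpolation=cv2.INTER_CUBIC),cv2.resize(b,(300,300),interpolation=cv2.INTER_CUBIC)]))
E
```

```text
5.0 [0.4612 0.0977 0.2148] [ 0.    -0.149  0.989 -0.003] [ 0.11 -0.91  0.12] [-0.23  0.36 -0.06  1.99  0.04  0.79  1.55]
```

View pics/z3.png

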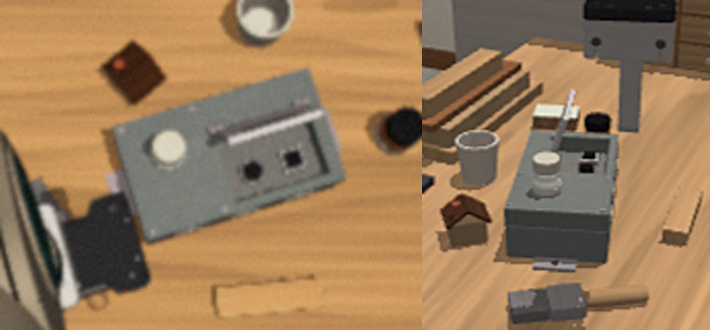

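View pics/zz3.png

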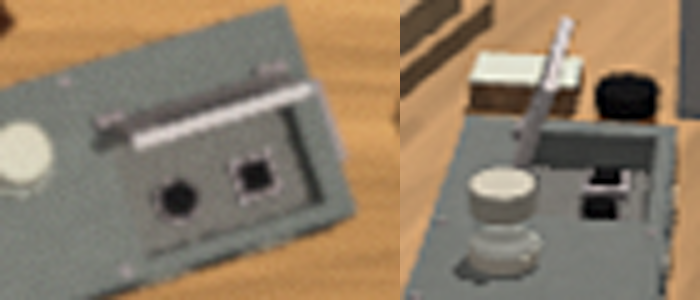

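```bash
python3 - <<'E'
import pickle; from h import *
np.set_printoptions(precision=4,suppress=True)
d=pickle.load(open("cam3.pkl","rb"));T,S=d["top"],d["side"]
def blob(c,x0,y0,x1,y1,th):
    g=cv2.cvtColor(c["image"],cv2.COLOR_RGB2GRAY)[y0:y1,x0:x1]
    n,l,st,ce=cv2.connectedComponentsWithStats((g<th).astype(np.uint8))
    for s,e in zip(st[1:],ce[1:]):
        if s[4]>8: print(s,e+[x0,y0])
blob(T,278,186,310,208,45); blob(S,338-0,160,366,190,45) if 0 else blob(S,340-0,165,350,180,45)
print("side");blob(S,262,166,288,190,50)
a=[(177.5/5+249.6,199.5/5+159.6)]
p=plane(T,a,.064);q=plane(T,[(257/5+249.6,176.5/5+159.6)],.058);print(p,q,np.linalg.norm(p-q))
O=np.array([.5928,-.0718]);x=np.array([np.cos(.304),np.sin(.304)]);y=np.array([-x[1],x[0]])
for m in(p,q): r=m[0,:2]-O;print("box",r@x,r@y)
for by in(-.018,-.062):
  w=O-.024*x+by*y;print("model",w,proj(T,[*w,.064]),proj(S,[*w,.064]))
E
```

```text
[20  7  6  5 21] [300.619  194.8095]
[ 5 11  6  6 28] [285.3571 199.5357]
[ 4  0  6  5 23] [347.087  166.9565]
side
[ 6  7  7  4 22] [271.  174.5]
[ 5 13  6  5 30] [269.5 181. ]
[[ 0.5753 -0.094   0.064 ]] [[ 0.5889 -0.1374  0.058 ]] 0.04594355673636884
box -0.023311671844846112 -0.01590536219802191
box -0.023357927672233034 -0.061455425490912895
model [ 0.5753 -0.0962] [[285.9301 199.5158]] [[270.3904 179.9796]]
model [ 0.5885 -0.1381] [[301.6109 194.7046]] [[271.8188 172.4602]]
```

Request:
apply_moves(series=[[[0.022,-0.04,0],0],[[0.022,-0.04,0],0],[[0.022,-0.04,0],0],[[0.022,-0.04,-0.01],0],[[0.017,-0.02,-0.02],0]])

```text
time_s: 5.5
position: [0.5659, -0.0827, 0.1778]
tcp_rot: [-0.004, -0.158, 0.987, -0.002]
contact_force: [-0.1, 0.5, 0.7]
width: 0.0006
```

Request:
apply_moves(series=[[[0,0,0],0]])

```text
time_s: 5.6
position: [0.5651, -0.0872, 0.1734]
tcp_rot: [-0.007, -0.155, 0.988, -0.002]
contact_force: [-0.9, 0.4, -0.2]
width: 0.0005
```

Request:
apply_moves(series=[[[0.004,-0.006,-0.02],0],[[0.002,-0.003,-0.03],0],[[0,0,-0.02],0],[[0,0,-0.01],0],[[0,0,0],0]])

```text
time_s: 6.1
position: [0.5669, -0.0954, 0.0854]
tcp_rot: [-0.012, -0.155, 0.988, -0.0]
contact_force: [1.0, 0.8, -0.4]
width: 0.0004
```

Request:
apply_moves(series=[[[0.006,-0.001,-0.003],0],[[0.001,0,-0.006],0],[[0,0,-0.003],0]])

```text
time_s: 6.4
position: [0.5759, -0.0954, 0.0745]
tcp_rot: [-0.01, -0.156, 0.988, -0.0]
contact_force: [-0.1, 0.3, 0.1]
width: 0.0004
```

```bash
python3 look.py 4; python3 - <<'E'
import pickle,cv2
d=pickle.load(open("cam4.pkl","rb"))
b=d["side"]["image"][110:200,220:310,::-1]
cv2.imwrite("pics/zz4.png",cv2.resize(b,(540,540),interpolation=cv2.INTER_CUBIC))
E
```

```text
6.5 [ 0.5756 -0.0955  0.0745] [-0.011 -0.156  0.988 -0.   ] [ 0.29 -0.32 -0.38] [ 0.13  0.71 -0.03  1.8   0.04  0.65  1.96]
```

View pics/zz4.png

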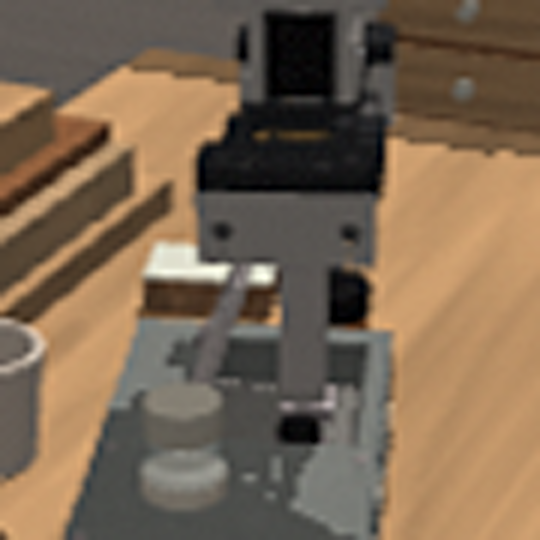

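Request:
apply_moves(series=[[[-0.004,-0.001,-0.005],0],[[0,0,-0.004],0],[[0,0,-0.003],0]])

```text
time_s: 6.8
position: [0.572, -0.0968, 0.063]
tcp_rot: [-0.009, -0.156, 0.988, -0.0]
contact_force: [1.6, 0.4, 2.6]
width: 0.0004
```

Request:
apply_moves(series=[[[0,0,-0.003],0],[[0,0,-0.003],0],[[0,0,-0.003],0]])

```text
time_s: 7.1
position: [0.5722, -0.0968, 0.0555]
tcp_rot: [-0.009, -0.156, 0.988, -0.001]
contact_force: [-8.3, 1.6, 35.9]
width: 0.0005
```

Request:
apply_moves(series=[[[0,0,0],0],[[-0.002,0,0.02],0],[[-0.005,0,0.04],0],[[-0.005,0,0.045],0],[[-0.01,0,0.04],0]])

```text
time_s: 7.6
position: [0.5455, -0.096, 0.1992]
tcp_rot: [-0.015, -0.156, 0.988, 0.001]
contact_force: [-0.1, -0.9, -0.9]
width: 0.0007
```

Request:
apply_moves(series=[[[-0.02,0.04,0.02],0],[[-0.02,0.045,0],0],[[-0.02,0.045,0],0],[[-0.02,0.045,0],0],[[0,0.02,0],0]])

```text
time_s: 8.1
position: [0.4657, 0.099, 0.2261]
tcp_rot: [-0.008, -0.15, 0.989, -0.001]
contact_force: [0.1, -0.3, -0.1]
width: 0.0003
```

```bash
python3 look.py 5; python3 - <<'E'
import pickle,cv2
d=pickle.load(open("cam5.pkl","rb"))
a=d["top"]["image"][160:220,250:330,::-1];b=d["side"]["image"][140:200,230:290,::-1]
cv2.imwrite("pics/zz5.png",cv2.hconcat([cv2.resize(a,(400,300),interpolation=cv2.INTER_CUBIC),cv2.resize(b,(300,300),interpolation=cv2.INTER_CUBIC)]))
E
```

```text
8.2 [0.468  0.0987 0.2261] [-0.007 -0.151  0.989 -0.001] [ 0.2  -0.31 -0.49] [-0.21  0.37 -0.07  1.94  0.04  0.85  1.57]
```

View pics/zz5.png

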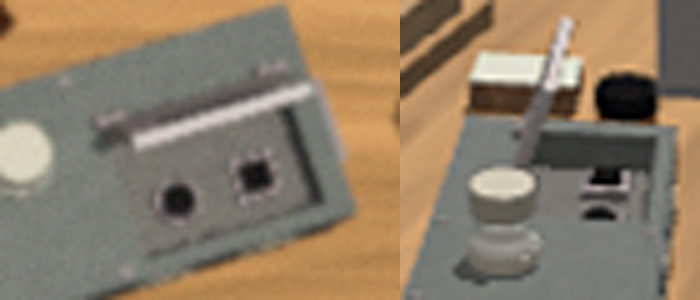

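View pics/z5.png

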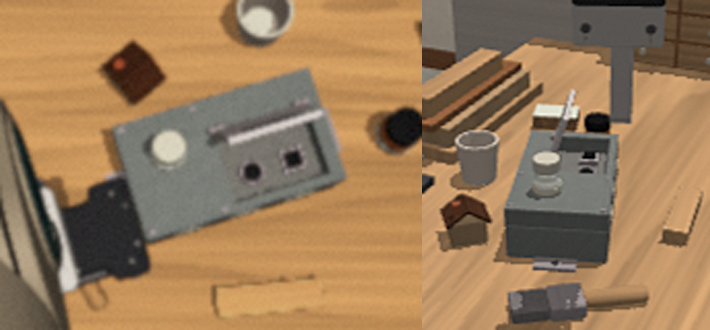

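Request:
apply_moves(series=[[[0.03,-0.035,0],0],[[0.033,-0.038,0],0],[[0.033,-0.038,0],0],[[0.033,-0.038,0],0],[[0.033,-0.038,0],0]])

```text
time_s: 8.7
position: [0.6264, -0.0882, 0.2255]
tcp_rot: [-0.008, -0.157, 0.988, -0.001]
contact_force: [1.7, 0.1, -0.4]
width: 0.0007
```

Request:
apply_moves(series=[[[0,0,0],0]])

```text
time_s: 8.8
position: [0.6287, -0.0982, 0.2242]
tcp_rot: [-0.008, -0.152, 0.988, -0.004]
contact_force: [-0.6, -0.0, 0.3]
width: 0.0002
```

Request:
apply_moves(series=[[[0.01,0,-0.02],0],[[0.002,0,-0.03],0],[[0,0,-0.03],0],[[0,0,-0.018],0],[[0,0,0],0]])

```text
time_s: 9.3
position: [0.639, -0.109, 0.1208]
tcp_rot: [-0.009, -0.145, 0.989, -0.006]
contact_force: [0.4, -0.4, -0.5]
width: 0.0006
```

```bash
python3 look.py 6
```

```text
9.4 [ 0.641  -0.109   0.1235] [-0.007 -0.145  0.989 -0.007] [-0.06 -0.75 -0.11] [ 0.13  0.72 -0.02  1.58  0.04  0.85  1.95]
```

View pics/z6.png

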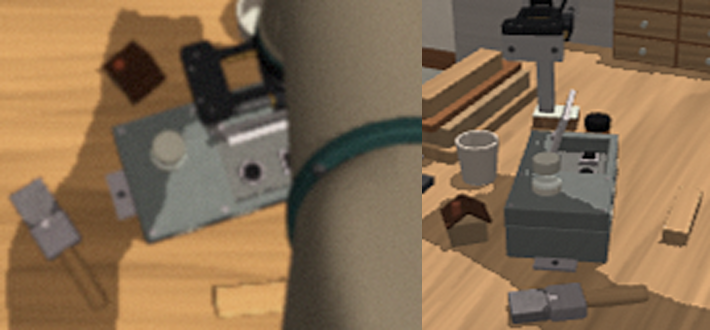

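Request:
apply_moves(series=[[[-0.011,0.004,-0.002],0],[[-0.01,-0.002,-0.001],0],[[-0.01,-0.003,0],0],[[-0.008,-0.003,0],0]])

```text
time_s: 9.8
position: [0.6089, -0.1125, 0.1263]
tcp_rot: [0.002, -0.146, 0.989, -0.008]
contact_force: [4.9, 2.2, -0.2]
width: 0.0004
```

Request:
apply_moves(series=[[[-0.009,-0.001,-0.006],0],[[-0.009,-0.002,-0.008],0],[[-0.008,-0.002,-0.009],0]])

```text
time_s: 10.1
position: [0.5878, -0.1194, 0.1077]
tcp_rot: [0.01, -0.146, 0.989, -0.011]
contact_force: [5.7, 2.0, 2.5]
width: 0.0008
```

Request:
apply_moves(series=[[[-0.003,0,-0.009],0],[[-0.003,0,-0.009],0],[[-0.004,0,-0.008],0]])

```text
time_s: 10.4
position: [0.5773, -0.1225, 0.0831]
tcp_rot: [0.012, -0.145, 0.989, -0.012]
contact_force: [5.9, 0.6, 5.2]
width: 0.0004
```

Request:
apply_moves(series=[[[-0.002,0,-0.006],0],[[-0.002,0,-0.005],0],[[0,0,-0.004],0],[[0,0,-0.003],0]])

```text
time_s: 10.8
position: [0.5753, -0.1231, 0.0709]
tcp_rot: [0.015, -0.145, 0.989, -0.014]
contact_force: [-7.8, 2.4, 38.5]
width: 0.0003
```

At the stop; hold, then lift.

Request:
apply_moves(series=[[[0,0,-0.002],0],[[0,0,-0.002],0],[[0,0,-0.002],0],[[0,0,-0.002],0],[[0,0,-0.002],0]])

```text
time_s: 11.3
position: [0.5752, -0.123, 0.0713]
tcp_rot: [0.017, -0.145, 0.989, -0.015]
contact_force: [-2.2, 1.8, 21.8]
width: 0.0007
```

Request:
apply_moves(series=[[[0,0,0.015],0],[[0,0,0.04],0],[[-0.01,0.01,0.04],0],[[-0.02,0.02,0.04],0],[[-0.02,0.04,0.02],0]])

```text
time_s: 11.8
position: [0.5089, -0.0587, 0.222]
tcp_rot: [0.0, -0.139, 0.99, -0.013]
contact_force: [1.1, 0.6, -0.4]
width: 0.0006
```

Request:
apply_moves(series=[[[-0.02,0.04,0],0],[[-0.02,0.045,0],0],[[-0.01,0.045,0],0],[[-0.01,0.045,0],0],[[0,0.02,0],0]])

```text
time_s: 12.3
position: [0.4318, 0.1374, 0.2202]
tcp_rot: [-0.011, -0.138, 0.99, -0.017]
contact_force: [0.1, 0.0, -0.8]
width: 0.0004
```

```bash
python3 look.py 7
```

```text
12.4 [0.4333 0.137  0.22  ] [-0.01  -0.138  0.99  -0.016] [-0.19  0.74 -0.42] [-0.34  0.35 -0.07  2.    0.07  0.83  1.4 ]
```

View pics/z7.png

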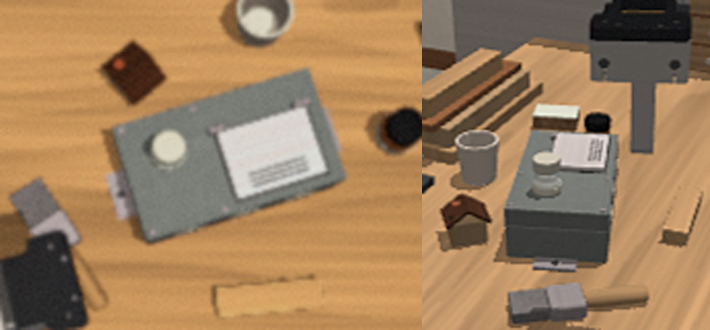

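Request:
apply_moves(series=[[[0,0,0],0],[[0,0,0],0],[[0,0,0],0],[[0,0,0],0],[[0,0,0],0]])

```text
time_s: 12.9
position: [0.4304, 0.1291, 0.2178]
tcp_rot: [-0.015, -0.134, 0.991, -0.019]
contact_force: [0.5, -0.1, -1.0]
width: 0.0001
```

```bash
python3 look.py 8; python3 - <<'E'
import pickle,cv2,numpy as np
a=pickle.load(open("cam0.pkl","rb"));b=pickle.load(open("cam8.pkl","rb"))
o=[]
for k,(r,c) in{"top":((140,260),(190,350)),"side":((140,260),(190,340))}.items():
    x=[d[k]["image"][r[0]:r[1],c[0]:c[1],::-1] for d in(a,b)]
    o.append(cv2.hconcat([cv2.resize(i,(390,290),interpolation=cv2.INTER_CUBIC) for i in x]))
    e=[cv2.inRange(i,(160,160,160),(255,255,255)) for i in x]
    for m in e:
        n,l,s,ce=cv2.connectedComponentsWithStats(m); j=1+np.argmax(s[1:,4]); print(k,s[j],ce[j].round(2))
cv2.imwrite("pics/cmp.png",cv2.vconcat(o))
E
```

```text
13.0 [0.4305 0.1294 0.2179] [-0.015 -0.134  0.991 -0.019] [-0.3   0.38  1.4 ] [-0.33  0.35 -0.06  2.    0.07  0.83  1.4 ]
top [ 83  36  41  34 812] [102.26  51.56]
top [ 83  36  41  34 885] [102.51  52.22]
side [ 55  24  36  17 370] [73.9  32.54]
side [ 54  24  37  17 400] [74.36 32.51]
```

View pics/cmp.png

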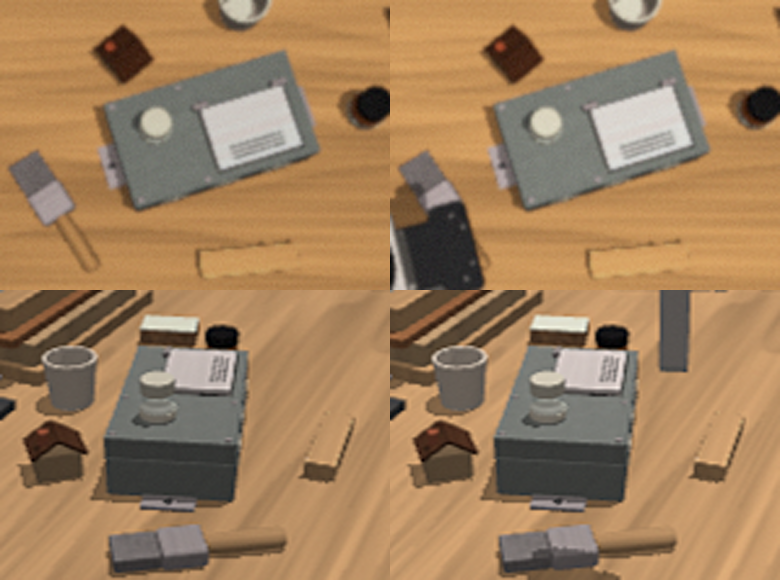

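The cover's position matches its shut pose from the start, and nothing around the box has moved.

```bash
python3 -c "
from station import bot
print(bot.job_done())"
```

```text
the job is handed in; nothing more can be done
None
```

The job is done and handed in at about 13 s of the 54 s allowed. I pressed the cover and it popped open. I pushed the round reset button down, then swung the cover over and pressed it shut.

- **Reset button:** the finger stopped at 55.5 mm with 36 N, against the 56 mm given for fully in. The side picture taken afterwards showed the round button down.
- **Test button:** I placed the fingers clear of the square button, and the side picture showed it unchanged. I did not measure its travel.
- **Cover:** the last pictures, 1.7 s after I let go, show it shut with the same outline as at the start, to within a pixel.
- **Things around the box:** comparing the pictures by eye, none has shifted. In the last top picture the arm hides part of the brush, but the side picture shows it in place.
- **Forces:** the highest force reading I saw was 38.5 N in z, at the fingertips against the cover's stop. That is close to the 40 N limit, but I saw no sign of the arm or gripper body touching anything.

No check failed. The two-view heights agreed with the text: deck corners 68–69 mm against 68, cover 72–77 mm against 75. The round button came out about 2 mm along y from where the box layout puts it, which is within the camera calibration.

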